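# Put the fallen reagent bottle back on its sloped perch

### The job

The reagent bottle with the blue cap has fallen on its back: stand it upright on the bench and let go, then take it again and set it on the narrow sloped perch, blue label facing the orange lip. Lean it to match the slope and lower it while still holding it (do not drop it), so that its foot ends flat and centred on the bar and right up against the lip; then let go and leave the other things undisturbed.

Things in the scene. Friction and masses are not known exactly. Their poses are not given: they have to be found in the camera images.
- bottle: White reagent bottle, blue cap, blue label; 0.2-0.41 kg. Body 56 mm deep (its x), 44 mm wide (its y, the side to grip), 100 mm tall (z); shoulder to 107 mm, then a round cap 30 mm across to 124 mm. Origin: centre of the foot; z points from foot to cap, the label is on the -x face. At the start it lies on its back, label up: origin 28 mm above the bench, -x axis up
- bottle_label (a point): point on the label face of the bottle, 28 mm from the bottle's axis on its -x side and 50 mm above the foot
- perch: Fixed stand: steel base plate 120 x 100 x 10 mm with a 24 mm post in the middle that carries the sloped bar. Origin: centre of the base's underside, on the bench; its -x is the downhill direction, z up
- perch_bar: Aluminium bar fixed on the stand, 72 mm long (x), 30 mm wide (y), falling 15 deg to its -x end, where an orange lip 42 mm wide stands 10 mm proud. Origin: on its top face, 28.5 mm uphill of the lip's inner face, 70 mm above the bench (where the bottle's foot centre belongs); x uphill, z square to the face. The bottle will not slide down by itself: push it to the lip, a few newtons
- tube_rack: bystander: grey sample rack 150 x 26 mm with blue-capped tubes, 88 mm tall, standing on the bench; origin centre of underside, x along its length
- other_bottle: bystander: bottle of the same shape with green cap and label, standing; origin centre of underside
- tip_box: bystander: yellow box 120 x 80 mm with clear lid, 68 mm tall; origin centre of underside

How it is judged:
On the way, in this order (a step that is already met when the one before it is completed fails the run):
1. the bottle stands upright on the bench, let go (angle between bottle's own z axis and vertical below 0.06 rad and height (world z) of bottle below 0.006 m and contact force between the fingers and bottle below 0.1 N), for 0.2 s.
2. the bottle rests on the sloped bar, leaned to match it, while still held (distance between bottle and perch_bar below 0.03 m and angle between the z axis of bottle and the z axis of perch_bar, either way round below 0.12 rad and contact force between bottle and perch_bar above 0.3 N and contact force between the fingers and bottle above 0.5 N), for 0.1 s.
At the end, for the whole second after the job is handed in: The bottle stands on the sloped bar, at rest and let go: foot flat on the bar (within 3 mm and 0.06 rad), within 8 mm of the bar's middle line, label face towards the lip, square to it within 0.14 rad, and foot against the lip (within 3 mm) (x of bottle in the frame of perch_bar between -0.003 and 0.003 m and y of bottle in the frame of perch_bar between -0.008 and 0.008 m and z of bottle in the frame of perch_bar between -0.003 and 0.003 m and x of bottle_label in the frame of perch_bar below -0.02 m and angle between the z axis of bottle and the z axis of perch_bar, either way round below 0.06 rad and angle between the y axis of bottle and the y axis of perch_bar, either way round below 0.14 rad and contact force between the fingers and bottle below 0.1 N and linear speed of bottle below 0.01 m/s); the robot touches nothing.
It fails at once if a bystander is disturbed (moved more than 20 mm or knocked over) (distance of any of tube_rack, other_bottle, tip_box from where it was at the start of the episode above 0.02 m or angle between any of tube_rack, other_bottle, tip_box's own z axis and vertical above 0.4 rad).
It also fails if it takes over 69 s, if anything falls off the work surface, if the arm or the gripper's body presses on something with over 40 N, if the wrist force passes 120 N, or if a joint passes its speed limit or range.

### The arm

A 6-joint arm with a two-finger parallel gripper is mounted at the origin on the work surface. World frame = base frame: x ahead of the robot, y to its left, z up, the work surface at z = 0. Lengths are in m, angles in rad, forces in N, time in s.
With the tool pointing down it reaches from about 0.225 to 0.875 m from the base axis. Payload 3.4 kg.
Tool frame: the origin (TCP) lies on the centre line of the jaws, within the pads' length; the fingertips stand 11 mm ahead of it and the grasp point (between the pads) lies 8 mm behind it; z points along the fingers, y is the line along which they close (so a half turn about z gives the same grasp; the last joint's range is limited). The gripper opens to 85 mm and grips with 20 to 120 N. Pads are 22 mm wide; open, the fingers measure 114 mm over their backs; the gripper's body (76 mm by 85 mm) begins 54 mm behind the grasp point. The pads swing forward as they close: fully open they stand 13 mm farther back than shut.
Start: joints at [-1.339, 0.276, 1.505, -0, 1.361, -0.121], TCP at [0.199, -0.54, 0.242] pointing down, gripper open.
Joint ranges: [-2.89, 2.89], [-0.75, 2.08], [0.22, 2.7], [-1.18, 4.32], [0.11, 2.71], [-2.7, 2.7]. Speed limits (rad/s): [2.57, 2.57, 3.14, 3.14, 3.14, 3.14].

### API

Orientations are given as a unit quaternion [w, x, y, z].
In Python, from rig import manip, eyes, job gives the robot as it stands.
- The arm moves only by the tool drive_tool, never from a script. Its argument "rows" is a list of rows, each a list of 3 entries, a list of its own where there are three numbers: the turn, a rotation vector about the world's x, y, z in rad, then the shift along the world's x, y, z in cm, then the finger opening in cm, from 0 to 8.54. A call has 1 to 8 rows; each row shifts and turns the commanded pose from where the row before left it; what a row does not reach is not made up. A row lasts 1/8 s, in which the tool goes at most 62.5 mm and 10.7 degrees, less where a joint would pass 70% of its speed; a pose out of reach is approached as far as the arm can. A call is refused whole if a number of a shift passes 6.25 or a number of a turn 0.188, either way. A call with a gripper value outside its range is refused whole. The fingers move at their own pace and stop on an object; "force" is the grip in N (left out, the last holds). Time passes only in rows, so rows that do not move let the fingers close. It gives the time, the measured TCP pose, the force, the opening and the grip force at its end, in the units of the state.
- manip.get_state(): the state, without advancing time (a new reading comes with each control period).
- eyes.get_image(name): name is "side" or "top" or "wrist"; returns the picture (384x512x3 uint8, red, green, blue); there is no depth.
- eyes.get_calibration(name): a dict with "camera_matrix" (3x3 intrinsics, pixels), "view" (4x4, takes a point from world to camera coordinates). Camera axes: x right, y up, looking along -z (the intrinsics and any distortion apply to the point x, -y, -z); pixel columns grow to the right and rows downward; lengths in m; the calibration is good to about 2 mm. A picture is of the moment at which its call begins: read the wrist's pose just before it. get_calibration takes no time and is no camera call; for the wrist camera it gives the pose at the moment of the call.
- job.sign_off(): hands the job in; it is judged then, once.
The state is a dict: "clock": time; "qpos": joint angles; "qd": joint speeds; "effort": joint torques, N m; "position": TCP position; "ee_rot": TCP orientation; "contact_force": force on the tool from outside, world axes, zero at the start; "moment": the same for the moment, N m; "width": finger opening in m; "gripper_force": force on a finger pad.
Only numpy, scipy, OpenCV 4.12 (cv2) and the standard library are available. Lean on these libraries where they do the work, as an engineer would, in place of code of your own. Each camera call takes 0.05 s, during which the arm holds its last target. There are 200 camera calls.

## Working session

There is one attempt and no reset: what is moved stays moved. The work goes in short steps, Python scripts to look and compute and a tool call to move; the robot and the scene stay as the last step left them, time stands still between calls to the robot, and variables do not carry over. Pictures are saved under pics/ and viewed, at most 10 in all, crops included, and the job is handed in when it is done.

Besides the shell and the picture viewer there is one more tool, called after ">>>" by a JSON object that holds its "method" and its "body". drive_tool: Moves the arm, as the interface text tells. Its arguments: {"type":"object","properties":{"rows":{"type":"array"},"force":{"type":"number"}},"required":["rows"]}

```bash
mkdir -p pics; ls; python3 - <<'E'
from rig import manip,eyes,job
import cv2,numpy as np
ims=[]
for n in("side","top"):
    im=eyes.get_image(n); cv2.imwrite(f"pics/raw_{n}.png",im[:,:,::-1]); ims.append(im)
    c=eyes.get_calibration(n); print(n,np.round(c["camera_matrix"],1).tolist(),np.round(c["view"],3).tolist(),[k for k in c])
cv2.imwrite("pics/a.png",cv2.resize(np.vstack(ims),(400,600))[:,:,::-1])
print(manip.get_state())
E
```

```text
pics
side [[361.6, 0.0, 257.1], [0.0, 361.6, 188.7], [0.0, 0.0, 1.0]] [[-0.82, -0.573, -0.001, 0.532], [0.401, -0.575, 0.713, -0.279], [-0.409, 0.584, 0.701, -0.924], [0.0, 0.0, 0.0, 1.0]] ['camera_matrix', 'view']
top [[422.5, 0.0, 255.9], [0.0, 422.5, 193.8], [0.0, 0.0, 1.0]] [[0.002, -0.999, -0.033, 0.057], [0.988, -0.003, 0.155, -0.637], [-0.155, -0.033, 0.987, -1.002], [0.0, 0.0, 0.0, 1.0]] ['camera_matrix', 'view']
{'clock': 0.1, 'qpos': array([-1.33900928e+00,  2.76523672e-01,  1.50603505e+00,  1.33472420e-05,
        1.36068617e+00, -1.21029660e-01]), 'qd': array([ 0.00083006, -0.00144632, -0.00326585, -0.00064855, -0.0015297 ,
       -0.00206847]), 'effort': array([ 2.15711138e-03, -4.17696941e+01, -2.46404332e+01, -1.08411084e-04,
        5.81532033e-03,  1.12789607e-05]), 'position': array([ 0.19856329, -0.53913512,  0.24151944]), 'ee_rot': array([-8.25211363e-04,  9.84480266e-01,  1.75493374e-01, -3.92101811e-05]), 'contact_force': array([0.16855041, 0.38739598, 1.13094105]), 'moment': array([-0.01863757,  0.01887437,  0.04333923]), 'gripper_force': 0.0, 'width': 0.08513539813341305}
```

View pics/raw_side.png

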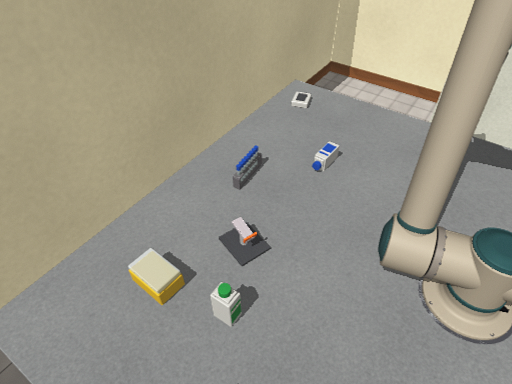

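View pics/raw_top.png

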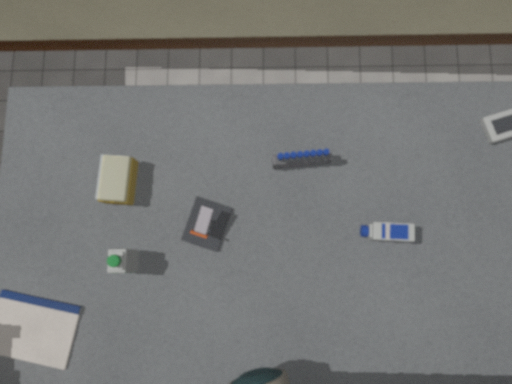

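The side view shows the bottle lying at (325,156) with its cap at (317,166), and the perch at (243,240) with its lip at (250,237). In the top view the bottle is at (392,232) with its cap at (365,231), and the bar is at (203,222) with its lip at (200,234). The rack, green bottle and tip box stand clear of both.

```bash
cat > h.py <<'E'
from rig import manip,eyes,job
import cv2,numpy as np
from scipy.spatial.transform import Rotation as R
def cal(n):
    c=eyes.get_calibration(n); return np.array(c["camera_matrix"]),np.array(c["view"])
def ray(c,uv):
    K,V=c; d=np.linalg.inv(K)@[uv[0],uv[1],1]; d=V[:3,:3].T@(d*[1,-1,-1])
    return -V[:3,:3].T@V[:3,3], d/np.linalg.norm(d)
def plane(c,uv,z):
    o,d=ray(c,uv); return o+d*(z-o[2])/d[2]
def tri(c1,u1,c2,u2):
    o1,d1=ray(c1,u1);o2,d2=ray(c2,u2)
    s=np.linalg.lstsq(np.c_[d1,-d2],o2-o1,rcond=None)[0]
    a,b=o1+s[0]*d1,o2+s[1]*d2; return (a+b)/2,np.linalg.norm(a-b)
def proj(c,p):
    K,V=c; q=(V[:3,:3]@p+V[:3,3])*[1,-1,-1]; q=K@q; return q[:2]/q[2]
HSV=dict(blue=((105,120,60),(130,255,255)),orange=((3,140,120),(16,255,255)),white=((0,0,150),(180,60,255)),green=((45,120,60),(85,255,255)))
def blobs(im,col,box=None,mina=15):
    m=cv2.inRange(cv2.cvtColor(im,cv2.COLOR_RGB2HSV),*map(np.array,HSV[col]))
    if box: z=np.zeros_like(m); x0,y0,x1,y1=box; z[y0:y1,x0:x1]=m[y0:y1,x0:x1]; m=z
    out=[]
    for k in cv2.findContours(m,cv2.RETR_EXTERNAL,cv2.CHAIN_APPROX_NONE)[0]:
        M=cv2.moments(k)
        if M["m00"]>=mina: out.append((M["m00"],np.array([M["m10"],M["m01"]])/M["m00"],cv2.minAreaRect(k)))
    return sorted(out,key=lambda b:-b[0])
E
python3 - <<'E'
from h import *
ims={n:cv2.imread(f"pics/raw_{n}.png")[:,:,::-1].copy() for n in("side","top")}
C={n:cal(n) for n in ims}
bx={"side":dict(blue=(300,135,345,180),orange=(220,215,270,260),white=(225,210,262,250)),"top":dict(blue=(350,210,425,250),orange=(180,220,225,250),white=(185,200,220,240))}
B={n:{c:blobs(ims[n],c,b,8) for c,b in bx[n].items()} for n in ims}
for n in B:
  for c in B[n]: print(n,c,[(b[0],b[1].round(1).tolist(),np.round(b[2][1],1),round(b[2][2],1)) for b in B[n][c]])
for c in("orange","white"):
  p,e=tri(C["side"],B["side"][c][0][1],C["top"],B["top"][c][0][1]); print(c,p.round(4),e)
for i in range(min(len(B["side"]["blue"]),len(B["top"]["blue"]))):
 for j in range(len(B["top"]["blue"])):
  p,e=tri(C["side"],B["side"]["blue"][i][1],C["top"],B["top"]["blue"][j][1]); print("blue",i,j,p.round(4),e.round(4))
E
```

```text
side blue [(57.0, [328.9, 147.7], array([10.8,  7.6]), 21.8), (49.0, [316.4, 165.1], array([7.8, 7.8]), 45.0)]
side orange [(28.0, [250.2, 236.2], array([ 3.1, 15.8]), 56.3)]
side white [(221.0, [241.4, 227.6], array([25.9, 14.3]), 63.4)]
top blue [(168.5, [398.4, 231.3], array([12., 15.]), 90.0), (51.0, [364.0, 230.6], array([9., 6.]), 90.0)]
top orange []
top white [(252.0, [203.0, 219.9], array([11., 26.]), 17.1)]Traceback (most recent call last):
  File "<stdin>", line 9, in <module>
IndexError: list index out of range
```

```bash
python3 - <<'E'
from h import *
ims={n:cv2.imread(f"pics/raw_{n}.png")[:,:,::-1].copy() for n in("side","top")}
C={n:cal(n) for n in ims}
HSV["orange"]=((3,110,100),(20,255,255))
o=blobs(ims["top"],"orange",(180,220,225,250),4); print([(b[0],b[1],b[2]) for b in o])
h=cv2.cvtColor(ims["top"],cv2.COLOR_RGB2HSV); print(h[233:237,194:207].tolist()[1])
for nm,a,b in(("label",(328.9,147.7),(398.4,231.3)),("cap",(316.4,165.1),(364.0,230.6)),("bar",(241.4,227.6),(203,219.9)),("lip",(250.2,236.2),o[0][1] if o else(200,234))):
  p,e=tri(C["side"],a,C["top"],b); print(nm,p.round(4),round(e,4))
lab=plane(C["top"],(398.4,231.3),.056); cap=plane(C["top"],(364,230.6),.028);print(lab,cap)
print("bar@.07",plane(C["top"],(203,219.9),.07))
for n,z,uv in(("othercap",.124,(114,261)),("rack",.088,(303,155)),("box",.068,(115,178))): print(n,plane(C["top"],uv,z).round(3))
E
```

```text
[(30.5, array([197.6010929 , 233.84699454]), ((198.10000610351562, 233.6999969482422), (17.076295852661133, 3.1622774600982666), 18.43494987487793))]
[[9, 121, 146], [10, 133, 157], [10, 142, 165], [11, 145, 171], [11, 148, 171], [10, 144, 172], [10, 138, 168], [9, 121, 166], [8, 99, 160], [8, 81, 155], [7, 61, 150], [7, 60, 136], [4, 64, 115]]
label [ 0.5424 -0.289   0.0554] 0.0014
cap [ 0.5466 -0.2126  0.0263] 0.0002
bar [0.5708 0.1854 0.0676] 0.002
lip [0.5351 0.1967 0.068 ] 0.0021
[ 0.54294406 -0.2885043   0.056     ] [ 0.54656668 -0.21222247  0.028     ]
bar@.07 [0.5697111  0.18449146 0.07      ]
othercap [0.471 0.378 0.124]
rack [ 0.726 -0.059  0.088]
box [0.675 0.407 0.068]
```

```bash
cat >> h.py <<'E'
def toolrot(zdir,ydir):
    z=np.array(zdir,float);z/=np.linalg.norm(z); y=np.array(ydir,float); y-=z*(y@z); y/=np.linalg.norm(y)
    return R.from_matrix(np.c_[np.cross(y,z),y,z])
def cur():
    s=manip.get_state(); q=s["ee_rot"]; return s["position"],R.from_quat([*q[1:],q[0]]),s
def go(p,r):
    "needed turn (rotvec) and shift in cm, with row counts"
    p0,r0,s=cur(); w=(r*r0.inv()).as_rotvec(); d=(np.array(p)-p0)*100
    print("turn",w.round(3),"shift",d.round(2),"rows>=",np.ceil(max(np.linalg.norm(w)/.18,np.abs(d).max()/5)),"t",round(s["clock"],2),"q",s["qpos"].round(2))
E
cat > g1.py <<'E'
from h import *
zb=np.array([.05,.999,0]); yb=np.array([-.999,.05,0])
foot=np.array([.5410,-.328,.028])
tz=np.array([0,0,-1])*np.cos(np.pi/6)-zb*.5
r=toolrot(tz,-yb); tcp=foot+.068*zb
E
python3 - <<'E'
from g1 import *
print(tcp); go(tcp-.12*tz,r)
E
```

```text
[ 0.5444   -0.260068  0.028   ]
turn [-0.448  0.327  1.14 ] shift [ 34.88  33.9  -10.96] rows>= 8.0 t 0.1 q [-1.34  0.28  1.51  0.    1.36 -0.12]
```

>>> {"method": "drive_tool", "body": {"rows": [[[-0.056,0.041,0.142],[4.3,4.2,-1.3],8.5],[[-0.056,0.041,0.142],[4.3,4.2,-1.3],8.5],[[-0.056,0.041,0.142],[4.3,4.2,-1.3],8.5],[[-0.056,0.041,0.142],[4.3,4.2,-1.3],8.5],[[-0.056,0.041,0.142],[4.3,4.2,-1.3],8.5],[[-0.056,0.041,0.142],[4.3,4.2,-1.3],8.5],[[-0.056,0.041,0.142],[4.3,4.2,-1.3],8.5],[[0,0,0],[0,0,0],8.5]], "force": 60}}

```text
clock: 1.1
position: [0.5021, -0.2407, 0.1491]
ee_rot: [0.159, 0.752, 0.618, -0.166]
contact_force: [-1.2, -0.3, 0.6]
width: 0.085
gripper_force: 0.0
```

```bash
python3 - <<'E'
from g1 import *
go(tcp-.12*tz,r)
c=cal("wrist"); im=eyes.get_image("wrist"); cv2.imwrite("pics/w1.png",im[:,:,::-1])
for b in blobs(im,"blue",None,100): print(b[0],b[1].round(1),np.round(b[2][1]),b[2][2], plane(c,b[1],.028).round(4),plane(c,b[1],.056).round(4))
E
```

```text
turn [-0.057  0.04   0.137] shift [ 4.53  4.06 -1.72] rows>= 1.0 t 1.1 q [-0.29  0.31  1.8  -0.55  1.01  0.2 ]
1398.5 [306.9 184.5] [36. 44.] 83.6598129272461 [ 0.5461 -0.3151  0.028 ] [ 0.5429 -0.2874  0.056 ]
1278.5 [299.8  87. ] [38. 39.] 90.0 [ 0.5464 -0.2121  0.028 ] [ 0.5432 -0.1986  0.056 ]
359.0 [306.6 151.7] [ 9. 46.] 82.50414276123047 [ 0.5481 -0.2738  0.028 ] [ 0.5446 -0.2518  0.056 ]
```

View pics/w1.png

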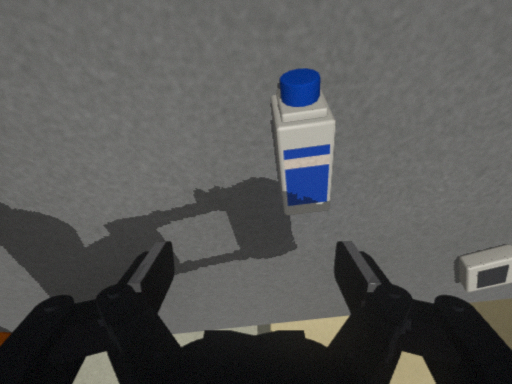

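The wrist view shows the bottle at about (305,145), with its label blocks at (307,184) and (307,152). That agrees with the first measurement to about a millimetre, so I'm approaching.

>>> {"method": "drive_tool", "body": {"rows": [[[-0.057,0.04,0.137],[4.5,4.1,-1.7],8.5],[[0,0,0],[0,0,0],8.5],[[0,0,0],[-0.1,-2,-3.5],8.5],[[0,0,0],[-0.1,-2,-3.5],8.5],[[0,0,0],[0,-1,-1.7],8.5],[[0,0,0],[0,0,0],8.5],[[0,0,0],[0,0,0],8.5]]}}

```text
clock: 2.02
position: [0.5426, -0.2557, 0.0488]
ee_rot: [0.18, 0.703, 0.662, -0.188]
contact_force: [0.7, 0.1, -0.4]
width: 0.0852
gripper_force: 0.0
```

```bash
python3 - <<'E'
from g1 import *
go(tcp,r)
E
```

```text
turn [0.003 0.005 0.009] shift [ 0.18 -0.44 -2.08] rows>= 1.0 t 2.02 q [-0.27  0.49  1.86 -0.74  0.82  0.32]
```

>>> {"method": "drive_tool", "body": {"rows": [[[0,0,0],[0.1,-0.2,-1.0],8.5],[[0,0,0],[0.1,-0.2,-1.0],8.5],[[0,0,0],[0,0,0],4.0],[[0,0,0],[0,0,0],4.0],[[0,0,0],[0,0,0],4.0],[[0,0,0],[0,0,0],4.0],[[0,0,0],[0,0,0],4.0],[[0,0,0],[0,0,0],4.0]]}}

```text
clock: 3.02
position: [0.5446, -0.259, 0.0277]
ee_rot: [0.18, 0.703, 0.662, -0.188]
contact_force: [1.1, 2.2, 1.7]
width: 0.0437
gripper_force: 62.2
```

>>> {"method": "drive_tool", "body": {"rows": [[[0,0,0],[0,0,1.5],4.0],[[0,0,0],[0,0,4],4.0],[[0,0,0],[0,0,5],4.0],[[0,0,0],[0,0,4.5],4.0],[[0,0,0],[0,0,0],4.0]]}}

```text
clock: 3.65
position: [0.5459, -0.2598, 0.1823]
ee_rot: [0.183, 0.703, 0.661, -0.186]
contact_force: [1.3, 0.1, -2.9]
width: 0.0439
gripper_force: 62.1
```

```bash
cat > g2.py <<'E'
from h import *
a=np.radians(-17.5); u=np.array([np.cos(a),np.sin(a),0]); yb=np.array([-u[1],u[0],0]); ez=np.array([0,0,1.])
r=toolrot(u*np.cos(np.pi/6)-ez*.5,-yb)
stand=np.array([.47,-.15,0])
E
python3 - <<'E'
from g2 import *
go(stand+[0,0,.068+.10],r); print(manip.get_state()["width"])
E
```

```text
turn [ 1.008 -1.445 -1.378] shift [-7.59 10.98 -1.43] rows>= 13.0 t 3.65 q [-0.27  0.33  1.71 -0.6   1.05  0.08]
0.04394405911209321
```

>>> {"method": "drive_tool", "body": {"rows": [[[0.072,-0.103,-0.098],[-0.5,0.8,0],4.0],[[0.072,-0.103,-0.098],[-0.5,0.8,0],4.0],[[0.072,-0.103,-0.098],[-0.5,0.8,0],4.0],[[0.072,-0.103,-0.098],[-0.5,0.8,0],4.0],[[0.072,-0.103,-0.098],[-0.5,0.8,0],4.0],[[0.072,-0.103,-0.098],[-0.5,0.8,0],4.0],[[0.072,-0.103,-0.098],[-0.5,0.8,0],4.0],[[0,0,0],[0,0,0],4.0]]}}

```text
clock: 4.65
position: [0.5051, -0.2015, 0.1745]
ee_rot: [0.147, 0.92, 0.317, 0.178]
contact_force: [-0.8, -0.1, -3.4]
width: 0.0436
gripper_force: 62.0
```

```bash
python3 - <<'E'
from g2 import *
go(stand+[0,0,.068+.10],r); print(manip.get_state()["width"])
E
```

```text
turn [ 0.497 -0.73  -0.703] shift [-3.51  5.15 -0.65] rows>= 7.0 t 4.65 q [-0.57  0.08  2.04  0.18  0.56  0.21]
0.04360640971676846
```

>>> {"method": "drive_tool", "body": {"rows": [[[0.071,-0.104,-0.1],[-0.5,0.7,0],4.0],[[0.071,-0.104,-0.1],[-0.5,0.7,0],4.0],[[0.071,-0.104,-0.1],[-0.5,0.7,0],4.0],[[0.071,-0.104,-0.1],[-0.5,0.7,0],4.0],[[0.071,-0.104,-0.1],[-0.5,0.7,0],4.0],[[0.071,-0.104,-0.1],[-0.5,0.7,0],4.0],[[0.071,-0.104,-0.1],[-0.5,0.7,0],4.0],[[0,0,0],[0,0,0],4.0]]}}

```text
clock: 5.65
position: [0.4879, -0.1505, 0.1735]
ee_rot: [0.082, 0.898, -0.008, 0.432]
contact_force: [-1.2, 0.2, -2.3]
width: 0.0433
gripper_force: 62.1
```

```bash
python3 - <<'E'
from g2 import *
go(stand+[0,0,.068+.10],r)
ims=[]
for n in("side","top"):
    c=cal(n); p=proj(c,cur()[0]); im=eyes.get_image(n); x,y=map(int,p); x=np.clip(x,64,447);y=np.clip(y,64,319); print(n,p,x-64,y-64)
    ims.append(cv2.resize(im[y-64:y+64,x-64:x+64],(400,400),interpolation=cv2.INTER_CUBIC))
cv2.imwrite("pics/b.png",np.hstack(ims)[:,:,::-1])
E
```

```text
turn [ 0.111 -0.168 -0.208] shift [-1.79  0.05 -0.55] rows>= 2.0 t 5.65 q [-0.72  0.04  2.47  2.02  0.46 -1.02]
side [329.3363448  146.42113989] 265 82
top [351.25249186 252.97655951] 287 188
```

View pics/b.png

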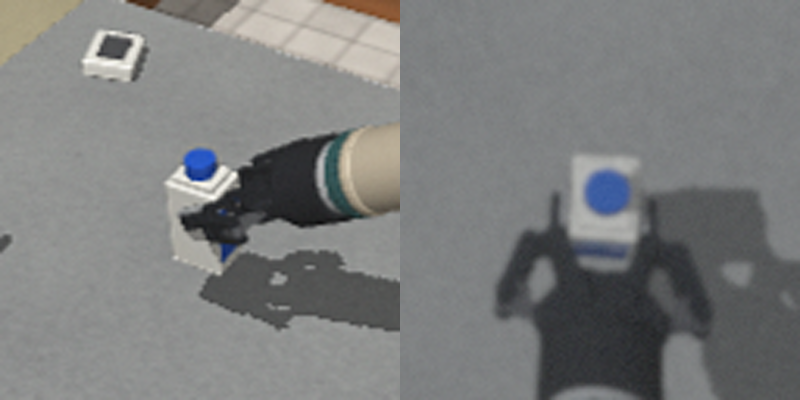

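The bottle hangs nearly upright in the jaws, cap up (side crop (200,165)), with the label towards the gripper. I'll finish the turn and then lower it.

>>> {"method": "drive_tool", "body": {"rows": [[[0.037,-0.056,-0.07],[-0.5,0,-0.2],4.0],[[0.037,-0.056,-0.07],[-0.5,0,-0.2],4.0],[[0.037,-0.056,-0.07],[-0.5,0,-0.1],4.0],[[0,0,0],[0,0,0],4.0],[[0,0,0],[0,0,0],4.0]]}}

```text
clock: 6.38
position: [0.4753, -0.1519, 0.1715]
ee_rot: [0.078, 0.855, -0.132, 0.496]
contact_force: [0.9, -0.5, -2.6]
width: 0.0433
gripper_force: 62.1
```

```bash
python3 - <<'E'
from g2 import *
go(stand+[0,0,.068],r)
E
```

```text
turn [0.003 0.005 0.002] shift [ -0.53   0.19 -10.35] rows>= 3.0 t 6.38 q [-0.68  0.13  2.64  2.64  0.72 -1.37]
```

>>> {"method": "drive_tool", "body": {"rows": [[[0,0,0],[3,-0.9,0],4.0],[[0,0,0],[4,-1.2,0],4.0],[[0,0,0],[0.5,0,-2],4.0],[[0,0,0],[0,0,-3],4.0],[[0,0,0],[0,0,-2.5],4.0],[[0,0,0],[0,0,-1],4.0],[[0,0,0],[0,0,0],4.0]]}}

```text
clock: 7.25
position: [0.5502, -0.173, 0.0851]
ee_rot: [0.077, 0.855, -0.133, 0.496]
contact_force: [-0.7, 0.8, -2.3]
width: 0.0437
gripper_force: 62.0
```

```bash
sed -i 's/stand=.*/stand=np.array([.55,-.172,0])/' g2.py; python3 - <<'E'
from g2 import *
go(stand+[0,0,.068],r)
c=cal("side"); im=eyes.get_image("side"); p=proj(c,cur()[0]+[0,0,-.05]);x,y=map(int,p)
cv2.imwrite("pics/c.png",cv2.resize(im[y-48:y+48,x-48:x+48],(480,480),interpolation=cv2.INTER_CUBIC)[:,:,::-1])
E
```

```text
turn [0.001 0.004 0.003] shift [-0.02  0.1  -1.71] rows>= 1.0 t 7.25 q [-0.56  0.52  2.6   2.89  1.03 -1.57]
```

View pics/c.png

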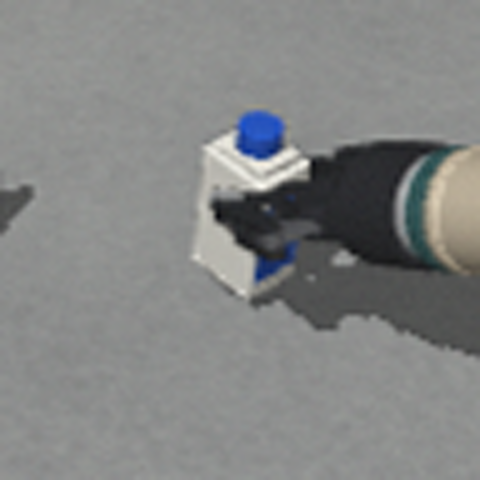

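The bottle is upright with its foot at (247,298) in the crop, about 1.5 cm above the bench. I'll lower it gently until it touches.

>>> {"method": "drive_tool", "body": {"rows": [[[0,0,0],[0,0.1,-0.6],4.0],[[0,0,0],[0,0,-0.5],4.0],[[0,0,0],[0,0,-0.2],4.0],[[0,0,0],[0,0,-0.1],4.0],[[0,0,0],[0,0,0],4.0]]}}

```text
clock: 7.92
position: [0.5489, -0.1716, 0.0717]
ee_rot: [0.078, 0.855, -0.133, 0.496]
contact_force: [-0.4, 0.6, -2.9]
width: 0.0434
gripper_force: 62.0
```

>>> {"method": "drive_tool", "body": {"rows": [[[0,0,0],[0,0,-0.1],4.0],[[0,0,0],[0,0,-0.1],4.0],[[0,0,0],[0,0,-0.1],4.0],[[0,0,0],[0,0,0],4.0]]}}

```text
clock: 8.43
position: [0.5488, -0.1716, 0.0686]
ee_rot: [0.078, 0.855, -0.134, 0.496]
contact_force: [0.3, -0.8, -2.8]
width: 0.0433
gripper_force: 62.0
```

>>> {"method": "drive_tool", "body": {"rows": [[[0,0,0],[0,0,-0.1],4.0],[[0,0,0],[0,0,-0.1],4.0],[[0,0,0],[0,0,-0.1],4.0],[[0,0,0],[0,0,0],4.0]]}}

```text
clock: 8.93
position: [0.5494, -0.1717, 0.0684]
ee_rot: [0.078, 0.853, -0.133, 0.499]
contact_force: [-5.7, 2.0, 9.5]
width: 0.0434
gripper_force: 63.4
```

>>> {"method": "drive_tool", "body": {"rows": [[[0,0,0],[0,0,0.15],4.0],[[0,0,0],[0,0,0],4.0],[[0,0,0],[0,0,0],6.5],[[0,0,0],[0,0,0],6.5],[[0,0,0],[0,0,0],6.5],[[0,0,0],[0,0,0],6.5],[[0,0,0],[0,0,0],6.5]]}}

```text
clock: 9.8
position: [0.5489, -0.1716, 0.0671]
ee_rot: [0.078, 0.855, -0.134, 0.496]
contact_force: [-0.6, 1.1, 0.1]
width: 0.0651
gripper_force: 0.0
```

```bash
python3 - <<'E'
from g2 import *
go(stand+[0,0,.068],r)
c=cal("side"); im=eyes.get_image("side"); p=proj(c,cur()[0]+[0,0,-.02]);x,y=map(int,p)
a=cv2.resize(im[y-40:y+40,x-40:x+40],(400,400),interpolation=cv2.INTER_CUBIC)
t=eyes.get_image("top"); ct=cal("top");x,y=map(int,proj(ct,cur()[0]+[0,0,.05]))
b=cv2.resize(t[y-40:y+40,x-40:x+40],(400,400),interpolation=cv2.INTER_CUBIC)
cv2.imwrite("pics/d.png",np.hstack([a,b])[:,:,::-1])
x,y=map(int,proj(c,np.array([.55,-.172,.11])))
A=blobs(im,"blue",(x-20,y-20,x+20,y+12),8); x,y=map(int,proj(ct,np.array([.55,-.172,.12]))); B=blobs(t,"blue",(x-20,y-20,x+20,y+20),8)
print([b[:2] for b in A],[b[:2] for b in B])
print(tri(c,A[0][1],ct,B[0][1]))
E
```

```text
turn [0.002 0.004 0.005] shift [ 0.11 -0.04  0.09] rows>= 1.0 t 9.8 q [-0.56  0.6   2.63  2.91  1.13 -1.59]
[(56.0, array([313.03571429, 150.7827381 ]))] [(88.0, array([355.41477273, 226.92613636]))]
(array([ 0.54915452, -0.17410846,  0.11346607]), np.float64(7.603262813512626e-05))
```

View pics/d.png

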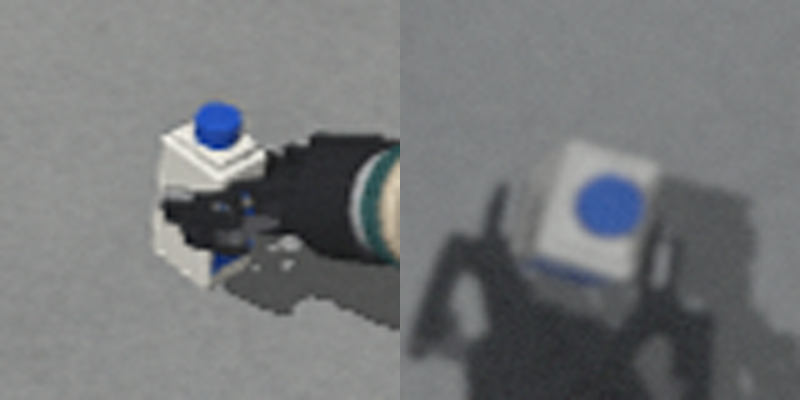

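The bottle stands free: in the side crop the cap is at (218,125), and the triangulated cap height is 113 mm. The fingers are open around it. Next I'll refine the perch pose from the first pictures and regrasp in place.

>>> {"method": "drive_tool", "body": {"rows": [[[0,0,0],[0,0,0],6.5],[[0,0,0],[0,0,0],6.5],[[0,0,0],[0,0,0],4.0],[[0,0,0],[0,0,0],4.0],[[0,0,0],[0,0,0],4.0],[[0,0,0],[0,0,0],4.0],[[0,0,0],[0,0,0],4.0]]}}

```text
clock: 10.78
position: [0.5489, -0.1717, 0.0673]
ee_rot: [0.078, 0.855, -0.134, 0.496]
contact_force: [-0.9, -0.2, 1.1]
width: 0.0433
gripper_force: 61.1
```

```bash
python3 - <<'E'
from g2 import *
ims={n:cv2.imread(f"pics/raw_{n}.png")[:,:,::-1].copy() for n in("side","top")}
HSV["orange"]=((3,80,100),(20,255,255))
L=[]
for n,bo,bw in(("top",(180,220,225,250),(185,200,220,240)),("side",(220,215,270,260),(225,210,262,250))):
    c=cal(n); o=blobs(ims[n],"orange",bo,4)[0]; w=blobs(ims[n],"white",bw,8)[0]
    for nm,b,z in(("lip",o,.068),("bar",w,.072)):
        ctr=plane(c,b[1],z); bp=np.array([plane(c,q,z) for q in cv2.boxPoints(b[2])]); e=bp[1:]-bp[:-1]
        print(n,nm,ctr.round(4),"along u",round(ctr@u,4),"lat",round(ctr@yb,4),"edges mm/deg",[(round(1e3*np.linalg.norm(v)),round(np.degrees(np.arctan2(v[1],v[0])),1)) for v in e])
p,r0,s=cur(); print(p,r0.as_matrix().round(3).tolist(),p@u,p@yb,s["width"],s["contact_force"])
E
```

```text
top lip [0.5354 0.1962 0.068 ] along u 0.4516 lat 0.3481 edges mm/deg [(10, np.float64(-18.4)), (43, np.float64(-109.4)), (10, np.float64(161.2))]
top bar [0.5694 0.1843 0.072 ] along u 0.4877 lat 0.347 edges mm/deg [(63, np.float64(-15.9)), (27, np.float64(-107.1)), (63, np.float64(163.9))]
side lip [0.535  0.1991 0.068 ] along u 0.4504 lat 0.3508 edges mm/deg [(47, np.float64(-107.6)), (12, np.float64(150.3)), (47, np.float64(72.1))]
side bar [0.5693 0.1886 0.072 ] along u 0.4863 lat 0.3511 edges mm/deg [(42, np.float64(-111.0)), (89, np.float64(147.0)), (40, np.float64(67.0))]
[ 0.54886347 -0.17165873  0.0673376 ] [[0.472, -0.305, 0.827], [-0.151, -0.952, -0.265], [0.868, 0.0, -0.496]] 0.5750791728503735 0.001332587241482096 0.043342795334715745 [-0.89649035 -0.19069539  1.10840036]
```

```bash
cat > g3.py <<'E'
from g2 import *
t=np.radians(15); zb=np.cos(t)*ez-np.sin(t)*u; xb=np.cos(t)*u+np.sin(t)*ez
F=.4835*u+.3505*yb+.070*ez
rp=R.from_rotvec(-yb*t)*toolrot([.827,-.265,-.496],-yb)
def place(x,z): return F+(.0673+z)*zb+(x-.001)*xb
E
python3 - <<'E'
from g3 import *
print(xb.round(3),zb.round(3)); go(place(.008,.05),rp)
E
```

```text
[ 0.921 -0.29   0.259] [-0.247  0.078  0.966]
turn [-0.08  -0.249  0.001] shift [-0.48 36.76 11.78] rows>= 8.0 t 10.78 q [-0.56  0.6   2.63  2.91  1.13 -1.59]
```

>>> {"method": "drive_tool", "body": {"rows": [[[0,0,0],[0,0,1],4.0],[[0,0,0],[0,0,3],4.0],[[0,0,0],[0,0,4.5],4.0],[[0,0,0],[0,0,4],4.0],[[0,0,0],[0,0,1.5],4.0],[[0,0,0],[0,0,0],4.0]]}}

```text
clock: 11.52
position: [0.5483, -0.1713, 0.208]
ee_rot: [0.078, 0.854, -0.133, 0.496]
contact_force: [0.5, 0.1, -2.7]
width: 0.0432
gripper_force: 61.7
```

```bash
python3 - <<'E'
from g3 import *
go(place(.008,.05),rp)
E
```

```text
turn [-0.079 -0.249  0.001] shift [-0.43 36.73 -2.29] rows>= 8.0 t 11.53 q [-0.56  0.11  2.43  2.66  0.48 -1.26]
```

>>> {"method": "drive_tool", "body": {"rows": [[[-0.01,-0.03,0],[0,3,0],4.0],[[-0.01,-0.03,0],[0,4,0],4.0],[[-0.01,-0.03,0],[0,4,0],4.0],[[-0.01,-0.03,0],[0,4,0],4.0],[[-0.01,-0.03,0],[0,4,0],4.0],[[-0.01,-0.03,0],[0,4,0],4.0],[[0,0,0],[0,0,0],4.0]]}}

```text
clock: 12.4
position: [0.5482, 0.0628, 0.2034]
ee_rot: [0.09, 0.806, -0.121, 0.572]
contact_force: [0.8, 0.0, -2.8]
width: 0.0435
gripper_force: 62.4
```

```bash
python3 - <<'E'
from g3 import *
go(place(.008,.05),rp)
E
```

```text
turn [-0.018 -0.077 -0.006] shift [-0.42 13.32 -1.83] rows>= 3.0 t 12.4 q [ 0.37  0.31  2.5   3.93  0.98 -1.83]
```

>>> {"method": "drive_tool", "body": {"rows": [[[-0.006,-0.025,0],[0,2.5,0],4.0],[[-0.006,-0.025,0],[0,2.5,0],4.0],[[-0.006,-0.025,0],[0,1,0],4.0],[[0,0,0],[0,0,0],4.0]]}}

```text
clock: 12.9
position: [0.5485, 0.1178, 0.2048]
ee_rot: [0.095, 0.782, -0.122, 0.603]
contact_force: [0.2, -0.3, -1.7]
width: 0.0437
gripper_force: 62.4
```

```bash
python3 - <<'E'
from g3 import *
go(place(.008,.05),rp)
q=cur()[2]["qpos"]; r0=cur()[1].as_matrix()
D=[([-1.339,.276,1.505,0,1.361,-.121],[.199,-.54,.242]),([-.29,.31,1.8,-.55,1.01,.2],[.5021,-.2407,.1491]),([-.27,.49,1.86,-.74,.82,.32],[.5426,-.2557,.0488]),([-.27,.33,1.71,-.6,1.05,.08],[.5459,-.2598,.1823]),([-.57,.08,2.04,.18,.56,.21],[.5051,-.2015,.1745]),([-.68,.13,2.64,2.64,.72,-1.37],[.4753,-.1519,.1715]),([-.56,.6,2.63,2.91,1.13,-1.59],[.5489,-.1717,.0673]),([-.56,.11,2.43,2.66,.48,-1.26],[.5483,-.1713,.208]),([.37,.31,2.5,3.93,.98,-1.83],[.5482,.0628,.2034]),(q,cur()[0])]
def rot(q): return R.from_euler("ZYZYZ",[q[0],q[1]+q[2],q[3],q[4],q[5]])
print("model^-1*R",(rot(q).as_matrix().T@r0).round(2).tolist())
A=[];b=[]
for q_,p in D:
    M=R.from_euler("Z",q_[0]).as_matrix(); s2,c2,s3,c3=np.sin(q_[1]),np.cos(q_[1]),np.sin(q_[1]+q_[2]),np.cos(q_[1]+q_[2])
    A.append(np.c_[M@[0,1,0],M@[s2,0,c2],M@[s3,0,c3],rot(q_).as_matrix()[:,2],[0,0,1]]); b.append(p)
A=np.vstack(A);b=np.hstack(b); x,res,_,_=np.linalg.lstsq(A,b,rcond=None); print("lat,L2,L3,d,h",x.round(3),"res",np.abs(A@x-b).max().round(4))
from scipy.optimize import least_squares
C=rot(q).as_matrix().T@r0
def fk(q):
    M=R.from_euler("Z",q[0]).as_matrix(); s2,c2,s3,c3=np.sin(q[1]),np.cos(q[1]),np.sin(q[1]+q[2]),np.cos(q[1]+q[2]); Rm=rot(q).as_matrix()
    return M@[x[1]*s2+x[2]*s3,x[0],x[1]*c2+x[2]*c3+x[4]]+x[3]*Rm[:,2],Rm@C
for X,Z in((.008,.05),(.008,0),(0,0)):
    f=least_squares(lambda q:np.r_[10*(fk(q)[0]-place(X,Z)),(fk(q)[1]-rp.as_matrix()).ravel()],q); print(X,Z,f.x.round(2),f.cost)
E
```

```text
turn [-0.     0.     0.002] shift [-0.45  7.82 -1.97] rows>= 2.0 t 12.9 q [ 0.56  0.4   2.45  4.1   1.14 -1.81]Traceback (most recent call last):
  File "<stdin>", line 6, in <module>
  File "<stdin>", line 5, in rot
  File "scipy/spatial/transform/_rotation.pyx", line 1413, in scipy.spatial.transform._rotation.Rotation.from_euler
ValueError: Expected axis specification to be a non-empty string of upto 3 characters, got ZYZYZ
```

```bash
cat > fk.py <<'E'
from g3 import *
from scipy.optimize import least_squares
q=cur()[2]["qpos"]; r0=cur()[1].as_matrix()
D=[([-1.339,.276,1.505,0,1.361,-.121],[.199,-.54,.242]),([-.29,.31,1.8,-.55,1.01,.2],[.5021,-.2407,.1491]),([-.27,.49,1.86,-.74,.82,.32],[.5426,-.2557,.0488]),([-.27,.33,1.71,-.6,1.05,.08],[.5459,-.2598,.1823]),([-.57,.08,2.04,.18,.56,.21],[.5051,-.2015,.1745]),([-.68,.13,2.64,2.64,.72,-1.37],[.4753,-.1519,.1715]),([-.56,.6,2.63,2.91,1.13,-1.59],[.5489,-.1717,.0673]),([-.56,.11,2.43,2.66,.48,-1.26],[.5483,-.1713,.208]),([.37,.31,2.5,3.93,.98,-1.83],[.5482,.0628,.2034]),([.56,.4,2.45,4.1,1.14,-1.81],[.5485,.1178,.2048])]
E_=R.from_euler
def rot(q): return E_("ZYZ",[q[0],q[1]+q[2],q[3]])*E_("YZ",[q[4],q[5]])
C=rot(q).as_matrix().T@r0
def basis(q):
    M=E_("Z",q[0]).as_matrix(); s2,c2,s3,c3=np.sin(q[1]),np.cos(q[1]),np.sin(q[1]+q[2]),np.cos(q[1]+q[2])
    return np.c_[M@[0,1,0],M@[s2,0,c2],M@[s3,0,c3],rot(q).as_matrix()[:,2],[0,0,1],M@[c3,0,-s3]]
A=np.vstack([basis(a) for a,_ in D]);b=np.hstack([p for _,p in D]); x=np.linalg.lstsq(A,b,rcond=None)[0]
def fk(q): return basis(q)@x,rot(q).as_matrix()@C
def ik(p,r,q0=q):
    f=least_squares(lambda q:np.r_[10*(fk(q)[0]-p),(fk(q)[1]-r.as_matrix()).ravel()],q0); return f.x.round(2),f.cost
E
python3 - <<'E'
from fk import *
print(C.round(2).tolist()); print("lat,L2,L3,d,h,e",x.round(3),"res",np.abs(A@x-b).max().round(4))
for X,Z in((.008,.05),(.008,0),(0,0)):print(X,Z,*ik(place(X,Z),rp))
E
```

```text
[[0.0, -1.0, 0.0], [1.0, 0.0, -0.0], [0.0, 0.0, 1.0]]
lat,L2,L3,d,h,e [0.07  0.633 0.42  0.355 0.134 0.062] res 0.0036
0.008 0.05 [ 0.75  0.48  2.35  4.3   1.18 -1.86] 7.205486730718776e-26
0.008 0 [ 0.72  0.61  2.37  4.22  1.24 -1.71] 2.7957535839112245e-22
0 0 [ 0.74  0.62  2.38  4.23  1.25 -1.7 ] 6.086979411346092e-22
```

```bash
python3 - <<'E'
from fk import *
go(place(.008,.03),rp)
print(*ik(place(.008,.03),rp)); tz=rp.as_matrix()[:,2]; print("tz",tz.round(3))
q1=ik(place(0,0),rp)[0]
for k in(.03,.06,.09): print(k,*ik(place(0,0)-k*tz,rp,q1),*ik(place(0,0)-k*tz+k*.3*ez,rp,q1), *ik(place(0,0)-k*tz,R.from_rotvec([0,0,k*5])*rp,q1))
E
```

```text
turn [-0.     0.     0.002] shift [ 0.05  7.66 -3.9 ] rows>= 2.0 t 12.9 q [ 0.56  0.4   2.45  4.1   1.14 -1.81]
[ 0.74  0.54  2.36  4.26  1.2  -1.8 ] 1.053748301723195e-24
tz [ 0.921 -0.295 -0.254]
0.03 [ 0.81  0.6   2.4   4.3   1.25 -1.71] 2.3546374479614397e-20 [ 0.81  0.57  2.39  4.31  1.24 -1.74] 1.0123081612943498e-18 [ 0.73  0.61  2.51  4.04  1.3  -1.59] 7.011902631306111e-30
0.06 [ 0.89  0.58  2.41  4.38  1.26 -1.73] 1.4312134066974852e-29 [ 0.89  0.53  2.39  4.4   1.24 -1.79] 2.708966185057056e-28 [ 0.69  0.62  2.65  3.82  1.41 -1.49] 5.995834824030216e-22
0.09 [ 0.97  0.55  2.41  4.47  1.27 -1.75] 1.3385692773060714e-25 [ 0.97  0.48  2.39  4.5   1.24 -1.85] 8.417949777389052e-23 [ 0.6   0.69  2.8   3.59  1.63 -1.42] 1.1475651528271174e-29
```

>>> {"method": "drive_tool", "body": {"rows": [[[0,0,0],[0,2,-1.5],4.0],[[0,0,0],[0,3,-1.5],4.0],[[0,0,0],[0,2.6,-0.9],4.0],[[0,0,0],[0,0,0],4.0],[[0,0,0],[0,0,0],4.0]]}}

```text
clock: 13.52
position: [0.5486, 0.1923, 0.168]
ee_rot: [0.095, 0.781, -0.124, 0.605]
contact_force: [-0.2, 0.0, -2.3]
width: 0.0436
gripper_force: 62.6
```

```bash
python3 - <<'E'
from g3 import *
go(place(.008,.0),rp)
ims=[]
for n in("side","top"):
    c=cal(n); im=eyes.get_image(n); cv2.imwrite(f"pics/e_{n}.png",im[:,:,::-1]); x,y=map(int,proj(c,F+[0,0,.03]))
    ims.append(cv2.resize(im[y-40:y+40,x-40:x+40],(400,400),interpolation=cv2.INTER_CUBIC)); x,y=map(int,proj(c,place(.008,.03)+zb*.045))
    B=blobs(im,"blue",(x-15,y-15,x+15,y+15),8); print(n,B[0][:2] if B else None,(x,y))
    if n=="side": a=(c,B[0][1])
    else:
        p,e=tri(*a,c,B[0][1]); print(p,e,p@u,p@yb,"tcp",cur()[0]@u,cur()[0]@yb)
cv2.imwrite("pics/e.png",np.hstack(ims)[:,:,::-1])
E
```

```text
turn [-0.002  0.004  0.004] shift [ 0.78 -0.03 -3.12] rows>= 1.0 t 13.53 q [ 0.74  0.53  2.36  4.27  1.2  -1.8 ]
side (108.5, array([248.49001536, 198.10445469])) (247, 199)
top (107.0, array([186.63395639, 229.06074766])) (185, 228)
[0.53711707 0.1954413  0.21412794] 0.0001761266565778732 0.45348731888389815 0.34790989839319975 tcp 0.46532790645517835 0.3484451084772759
```

View pics/e.png

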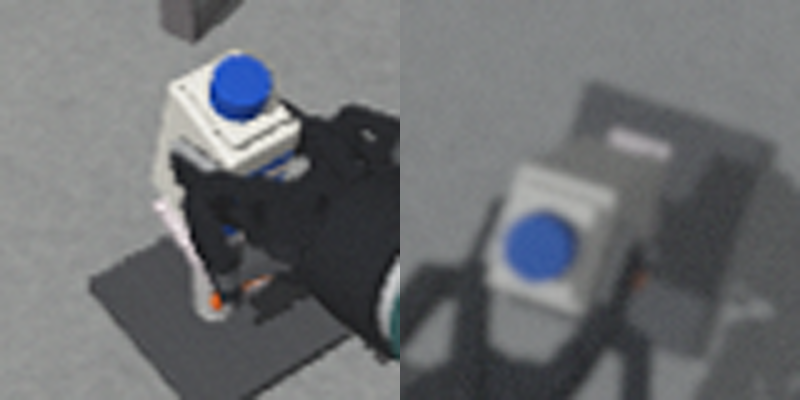

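The side crop shows the bottle leaned, held over the bar with the lip at (225,295). The top crop shows the cap in line with the bar and the base. I'll lower along the bar's normal.

>>> {"method": "drive_tool", "body": {"rows": [[[0,0,0],[0.2,-0.05,-1.0],4.0],[[0,0,0],[0.3,-0.05,-1.0],4.0],[[0,0,0],[0.15,0,-0.5],4.0],[[0,0,0],[0,0,-0.2],4.0],[[0,0,0],[0,0,0],4.0]]}}

```text
clock: 14.25
position: [0.5554, 0.1934, 0.1409]
ee_rot: [0.094, 0.781, -0.123, 0.605]
contact_force: [-0.8, -0.3, -3.0]
width: 0.0431
gripper_force: 62.6
```

```bash
python3 - <<'E'
from g3 import *
go(place(.008,.0),rp); p=cur()[0]-place(0,0); print("x,z,lat mm",1e3*p@xb,1e3*p@zb,1e3*p@yb)
E
```

```text
turn [-0.002  0.005  0.001] shift [ 0.1  -0.13 -0.41] rows>= 1.0 t 14.25 q [ 0.73  0.61  2.37  4.22  1.24 -1.72]
x,z,lat mm 7.765779359352586 4.325052596811375 0.9578938286413096
```

>>> {"method": "drive_tool", "body": {"rows": [[[0,0,0],[0,-0.1,-0.15],4.0],[[0,0,0],[0.05,0,-0.15],4.0],[[0,0,0],[0,0,0],4.0],[[0,0,0],[0,0,0],4.0]]}}

```text
clock: 14.75
position: [0.5559, 0.1925, 0.1383]
ee_rot: [0.093, 0.781, -0.123, 0.605]
contact_force: [0.1, 0.2, -2.9]
width: 0.0437
gripper_force: 62.6
```

>>> {"method": "drive_tool", "body": {"rows": [[[0,0,0],[0.02,0,-0.1],4.0],[[0,0,0],[0,0,0],4.0],[[0,0,0],[0,0,0],4.0]]}}

```text
clock: 15.12
position: [0.5561, 0.1924, 0.1372]
ee_rot: [0.093, 0.781, -0.123, 0.605]
contact_force: [0.6, 0.7, -3.4]
width: 0.0434
gripper_force: 62.6
```

>>> {"method": "drive_tool", "body": {"rows": [[[0,0,0],[0.02,0,-0.1],4.0],[[0,0,0],[0,0,0],4.0],[[0,0,0],[0,0,0],4.0]]}}

```text
clock: 15.5
position: [0.5563, 0.1924, 0.1367]
ee_rot: [0.093, 0.781, -0.123, 0.606]
contact_force: [-1.3, 0.1, -0.2]
width: 0.0433
gripper_force: 62.8
```

>>> {"method": "drive_tool", "body": {"rows": [[[0,0,0],[0.02,0,-0.1],4.0],[[0,0,0],[0,0,0],4.0],[[0,0,0],[0,0,0],4.0]]}}

```text
clock: 15.88
position: [0.5564, 0.1923, 0.1367]
ee_rot: [0.093, 0.78, -0.123, 0.607]
contact_force: [-5.4, 1.6, 5.3]
width: 0.0433
gripper_force: 63.5
```

Contact with the bar is made while the bottle is still held. I'll ease the pressure slightly and slide it down to the lip.

>>> {"method": "drive_tool", "body": {"rows": [[[0,0,0],[-0.01,0,0.1],4.0],[[0,0,0],[-0.09,0.03,-0.03],4.0],[[0,0,0],[-0.09,0.03,-0.03],4.0],[[0,0,0],[-0.09,0.03,-0.03],4.0],[[0,0,0],[-0.09,0.03,-0.03],4.0],[[0,0,0],[0,0,0],4.0],[[0,0,0],[0,0,0],4.0]]}}

```text
clock: 16.75
position: [0.5531, 0.1938, 0.1358]
ee_rot: [0.093, 0.78, -0.123, 0.606]
contact_force: [1.2, 0.6, 5.4]
width: 0.0433
gripper_force: 62.6
```

```bash
cat > m.py <<'E'
from g3 import *
p0,_,s=cur();p=p0-place(0,0);f=s["contact_force"]+[0,0,2.8]; print("x,z,lat mm",1e3*p@xb,1e3*p@zb,1e3*p@yb,"F x,z,lat",f@xb,f@zb,f@yb,"M",s["moment"].round(2)); go(place(0,0),rp)
E
python3 m.py
```

```text
x,z,lat mm 4.183894790824422 -0.05268411143183946 0.6698307668867823 F x,z,lat 3.0765444058479128 7.677048682995297 0.9177829245957048 M [-0.15 -0.33  0.09]
turn [-0.003  0.007  0.001] shift [-0.41  0.06 -0.1 ] rows>= 1.0 t 16.75 q [ 0.73  0.62  2.37  4.22  1.25 -1.7 ]
```

>>> {"method": "drive_tool", "body": {"rows": [[[0,0,0],[-0.09,0.02,-0.02],4.0],[[0,0,0],[-0.09,0.02,-0.02],4.0],[[0,0,0],[-0.05,0.01,-0.01],4.0],[[0,0,0],[0,0,0],4.0],[[0,0,0],[0,0,0],4.0]]}}

```text
clock: 17.38
position: [0.5507, 0.1944, 0.1351]
ee_rot: [0.093, 0.78, -0.123, 0.606]
contact_force: [1.7, 0.6, 5.2]
width: 0.0433
gripper_force: 62.6
```

```bash
python3 m.py
```

```text
x,z,lat mm 1.6954268203641125 -0.0753355192822126 0.4686001299133523 F x,z,lat 3.468154136502029 7.36453974480486 1.1270094201516603 M [-0.16 -0.35  0.05]
turn [-0.003  0.007  0.001] shift [-0.17  0.01 -0.04] rows>= 1.0 t 17.38 q [ 0.74  0.62  2.38  4.23  1.25 -1.7 ]
```

>>> {"method": "drive_tool", "body": {"rows": [[[0,0,0],[-0.09,0.02,-0.02],4.0],[[0,0,0],[-0.05,0.01,-0.01],4.0],[[0,0,0],[-0.05,0.01,-0.01],4.0],[[0,0,0],[0,0,0],4.0],[[0,0,0],[0,0,0],4.0]]}}

```text
clock: 18.0
position: [0.5489, 0.1947, 0.1346]
ee_rot: [0.093, 0.78, -0.123, 0.606]
contact_force: [2.5, -0.1, 4.9]
width: 0.0433
gripper_force: 62.3
```

```bash
python3 m.py
```

```text
x,z,lat mm -0.19974950706687594 -0.05691494943973749 0.23278469676041572 F x,z,lat 4.363519054583265 6.80898292932849 0.6987516145689953 M [-0.14 -0.54  0.07]
turn [-0.003  0.007  0.001] shift [ 0.01 -0.03  0.01] rows>= 1.0 t 18.0 q [ 0.74  0.62  2.38  4.23  1.25 -1.69]
```

>>> {"method": "drive_tool", "body": {"rows": [[[0,0,0],[-0.05,0.01,-0.01],4.0],[[0,0,0],[-0.05,0.01,-0.01],4.0],[[0,0,0],[0,0,0],4.0],[[0,0,0],[0,0,0],4.0]]}}

```text
clock: 18.5
position: [0.5484, 0.1948, 0.1346]
ee_rot: [0.093, 0.78, -0.124, 0.606]
contact_force: [6.7, -1.1, 4.0]
width: 0.0435
gripper_force: 62.1
```

```bash
python3 m.py
```

```text
x,z,lat mm -0.7112652197819131 0.05342217778615562 0.16735589178425553 F x,z,lat 8.312305036711775 4.857155344658191 0.9432785770056898 M [-0.25 -0.81  0.01]
turn [-0.003  0.008  0.002] shift [ 0.06 -0.04  0.01] rows>= 1.0 t 18.5 q [ 0.74  0.62  2.38  4.23  1.25 -1.69]
```

>>> {"method": "drive_tool", "body": {"rows": [[[0,0,0],[0,0,0],4.0],[[0,0,0],[0,0,0],4.0],[[0,0,0],[0,0,0],4.0]], "force": 20}}

```text
clock: 18.88
position: [0.5484, 0.1947, 0.1346]
ee_rot: [0.093, 0.78, -0.124, 0.606]
contact_force: [7.2, -1.5, 3.6]
width: 0.0431
gripper_force: 62.1
```

>>> {"method": "drive_tool", "body": {"rows": [[[0,0,0],[0,0,0],4.8],[[0,0,0],[0,0,0],5.5],[[0,0,0],[0,0,0],6.5],[[0,0,0],[0,0,0],6.5],[[0,0,0],[0,0,0],6.5],[[0,0,0],[0,0,0],6.5]]}}

```text
clock: 19.62
position: [0.5475, 0.1947, 0.1339]
ee_rot: [0.093, 0.781, -0.123, 0.605]
contact_force: [-0.5, 0.3, -0.1]
width: 0.065
gripper_force: 0.0
```

```bash
python3 m.py; python3 - <<'E'
from g3 import *
ims=[];a=None
for n in("side","top"):
    c=cal(n); im=eyes.get_image(n); x,y=map(int,proj(c,F+[0,0,.03]))
    ims.append(cv2.resize(im[y-40:y+40,x-40:x+40],(400,400),interpolation=cv2.INTER_CUBIC)); e=proj(c,F+zb*.1155)
    x,y=map(int,e); B=blobs(im,"blue",(x-15,y-15,x+15,y+15),8); print(n,B[0][1],e)
    if a is None: a=(c,B[0][1])
    else:
        p,_=tri(*a,c,B[0][1]); d=p-F; print("cap in bar frame",d@xb,d@yb,d@zb)
cv2.imwrite("pics/f.png",np.hstack(ims)[:,:,::-1])
E
```

```text
x,z,lat mm -1.6468635320583542 -0.46126030953481756 -0.12804465268928866 F x,z,lat 0.14861818447496958 2.715940280023475 0.1754699595767947 M [0.09 0.43 0.02]
turn [-0.003  0.005  0.001] shift [ 0.14 -0.03  0.09] rows>= 1.0 t 19.62 q [ 0.75  0.62  2.38  4.23  1.25 -1.69]
side [247.9368932  207.91747573] [247.89718766 207.610291  ]
top [188.62393162 229.73675214] [188.44001158 229.70237549]
cap in bar frame -0.00027123753889281104 -0.0001409000561499856 0.11424434469202267
```

View pics/f.png

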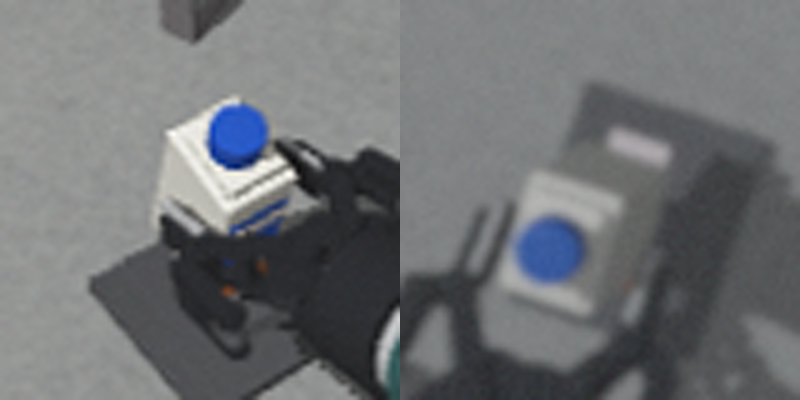

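The bottle stands on the bar against the lip, with its cap within 0.3 mm of where it should be (side crop (238,135), top crop (548,248)) and the fingers off it. I'll open fully, back off a little and hand in.

>>> {"method": "drive_tool", "body": {"rows": [[[0,0,0],[0,0,0],7.5],[[0,0,0],[0,0,0],8.4],[[0,0,0],[-0.5,0.15,0.15],8.4],[[0,0,0],[-0.5,0.15,0.15],8.4],[[0,0,0],[-0.4,0.1,0.1],8.4],[[0,0,0],[0,0,0],8.4],[[0,0,0],[0,0,0],8.4]]}}

```text
clock: 20.6
position: [0.5336, 0.1988, 0.138]
ee_rot: [0.093, 0.781, -0.123, 0.605]
contact_force: [-0.3, -1.5, 0.4]
width: 0.0839
gripper_force: 0.0
```

```bash
python3 - <<'E'
from g3 import *
print(manip.get_state()["contact_force"].round(1))
a=None
for n in("side","top"):
    c=cal(n); im=eyes.get_image(n); x,y=map(int,proj(c,F+zb*.1155)); B=blobs(im,"blue",(x-15,y-15,x+15,y+15),8)
    if a is None: a=(c,B[0][1])
    else: d=tri(*a,c,B[0][1])[0]-F; print("cap in bar frame",d@xb,d@yb,d@zb); ok=np.linalg.norm(d-zb*.1142)<.003
if ok: print(job.sign_off())
E
```

```text
[-0.3 -1.5  0.4]
cap in bar frame -0.00020717524522034683 -0.00010601201320668974 0.11398508296726657
the job is handed in; nothing more can be done
None
```

The bottle was stood upright on the bench and let go, then taken again and set on the sloped perch against the lip, label side to the lip; I let go and handed the job in at about 20.7 s, with the cap within 0.3 mm of its expected place and no verdict returned.

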